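# Lean the slate sign against the counter partition

## Task

Take the black slate sign out of the rack and lean it against the front of the low slatted partition, in front of the pale middle bay: its foot on the counter, its upper part resting back against the partition at about 15 degrees, parallel to it. Leave the wooden serving board in the rack and the spoon jar where they are.

Things in the scene. Friction and masses are not known exactly. Their poses are not given: they have to be found in the camera images.
- sign_center (a point): Centre of the slate sign: flat black panel, dark frame, alike on both faces, 110 wide (its x), 12 thick (y), 200 tall (z, up); loose, 0.24 to 0.42 kg. It starts upright in one of two slots of a fixed wooden rack, its top 208 above the counter. Lift it over 45 to clear the slot. Pinch its 12 mm thickness from above, mid top edge, within its top 60, so that the fingers pass above the partition.
- partition: Fixed low wall, copper-brown slats, pale plain bay 120 wide in its middle: 420 long (its x), 30 thick (y), 110 tall (z up). Origin: middle of its underside, on the counter (z = 0). The sign goes before its front: the face at y = -15 in its frame, looking to its -y, towards the rack. A small fixed carton of creamer pots, 70 tall, stands before it near x = -190, y = -80: keep clear.
- board_center (a point): Centre of the pale wooden serving board, same size and axes as the sign (110 x 12 x 200), about 0.25 kg, standing upright in the other slot of the rack (slots 16 wide, 40 deep, in one line with centres 150 apart, so the gap between sign and board is 40; rails end 48 above the counter; which holds which varies). Leave it there.
- jar_center (a point): Centre (50 above the counter) of a loose glass jar of teaspoons, 80 across, 100 tall, spoons to 175 above the counter, standing beside the rack, on the side away from the partition. Leave it there.
There are look-alikes about, which are no part of the job. Of the things that look like the part that bears sign_center, the smallest one is meant.

How it is judged:
By the outcome, as a careful person would: the job done as asked, in the order asked, and still so for the second after the job is handed in, with the robot touching nothing.
It also fails if it takes over 35 s, if anything falls off the work surface, if the arm or the gripper's body presses on something with over 40 N, if the wrist force passes 120 N, or if a joint passes its speed limit or range.

## Robot

A 6-joint arm with a two-finger parallel gripper is mounted at the origin on the work surface. World frame = base frame: x ahead of the robot, y to its left, z up, the work surface at z = 0. Lengths are in m, angles in rad, forces in N, time in s.
With the tool pointing down it reaches from about 0.35 to 0.975 m from the base axis. Payload 4.9 kg.
Tool frame: the origin (TCP) lies at the very end of the fingers, on their centre line; the grasp point (between the pads) lies 19 mm behind it; z points along the fingers, x is the direction in which the jaws open and shut, and the axes are right-handed (so a half turn about z gives the same grasp; the last joint's range is limited). The gripper opens to 85 mm and grips with 20 to 120 N. Pads are 22 mm wide; open, the fingers measure 114 mm over their backs; the gripper's body (76 mm by 85 mm) begins 54 mm behind the grasp point. The pads swing forward as they close: fully open they stand 13 mm farther back than shut.
Start: joints at [1.08, 0.053, 1.613, -0, 1.476, -0.119], TCP at [0.227, 0.582, 0.231] pointing down, gripper open.
Joint ranges: [-3.01, 3.01], [-1.01, 2.22], [0.06, 2.58], [-1.02, 4.17], [0.09, 2.62], [-3.14, 3.14]. Speed limits (rad/s): [2.57, 2.57, 3.14, 3.14, 3.14, 3.14].

## Interface

Orientations are given as a rotation vector (axis times angle).
In Python, from station import monitor, imaging, ticket gives the robot as it stands.
- The arm moves only by the tool step_arm, never from a script. Its argument "targets" is one flat list of numbers, 4 for each row, row after row: the shift along the tool's x, y, z in m, then the turn about the tool's z in rad. In form: [tx, ty, tz, roll, tx, ty, tz, roll, ...]. A call has 1 to 12 rows; each row is the pose to reach, as a shift and turn from the pose measured when the call began, along the tool's axes at that moment; what a row does not reach only later rows make up. A row lasts 1/12 s, in which the tool goes at most 41.7 mm and 7.16 degrees, less where a joint would pass 70% of its speed; a pose out of reach is approached as far as the arm can. A call with a gripper value outside its range is refused whole. "grip" is the finger opening in m, from 0 to 0.0854, set as the call begins (left out, the last holds). The fingers move at their own pace and stop on an object; "force" is the grip in N (left out, the last holds). Time passes only in rows, so rows that repeat a pose let the fingers close. It gives the time, the measured TCP pose, the force and the opening at its end, in the units of the state.
- monitor.get_obs(): the state, without advancing time (a new reading comes with each control period).
- imaging.get_image(name): name is "scene" or "top" or "wrist"; returns a dict with "color" (420x560x3 uint8, red, green, blue), "depth" (420x560 float32, m along the optical axis (not along the pixel's ray), 0 where there is no reading), "fov_y" (degrees; the focal length in pixels is half the picture's height over the tangent of half this angle, whatever the lens; pixels are square), "cx", "cy" (the principal point, pixels), "R" (3x3) and "t" (3): a world point X has camera coordinates R X + t. Camera axes: x right, y down, z forward; pixel columns grow to the right and rows downward; lengths in m; the calibration is good to about 2 mm. A picture is of the moment at which its call begins.
- ticket.finish_job(): hands the job in, once; it reports no verdict.
Trained networks look in a picture, given as the dict that the camera call returned (one of the last four; its "shot" number tells which), for a name from the list of things; names that differ only in an ending like _2 or _b are one class to them, and where a whole thing is asked for, a point or a joint stands for the part that bears it (a point fixed in the world has none). Each returns a list of dicts, best first, with "score" (0 to 1); they miss things now and then, are a little off and sometimes report something else, mostly with a low value. They report only what shows in the picture. A call takes as long as a camera call. They do not tell look-alikes from the thing itself.
- imaging.search_frame(name, picture): "uv" ([column, row] in pixels, amid what is visible of it).
- imaging.mark_of(name, picture): "uv" ([column, row] in pixels: a listed point, or the origin of a listed thing).
The state is a dict: "t": time; "q": joint angles; "dq": joint speeds; "effort": joint torques, N m; "tool_pos": TCP position; "tool_rot": TCP orientation; "contact_force": force on the tool from outside, world axes, zero at the start; "wrist_torque": the same for the moment, N m; "opening": finger opening in m.
Only numpy, scipy, OpenCV 4.12 (cv2) and the standard library are available. Lean on these libraries where they do the work, as an engineer would, in place of code of your own. Each camera call takes 0.05 s, during which the arm holds its last target.

## Working session

There is one attempt and no reset: what is moved stays moved. The work goes in short steps, Python scripts to look and compute and a tool call to move; the robot and the scene stay as the last step left them, time stands still between calls to the robot, and variables do not carry over. Pictures are saved under pics/ and viewed, and the job is handed in when it is done.

Besides the shell and the picture viewer there is one more tool, called after ">>>" by a JSON object that holds its "api" and its "payload". step_arm: Moves the arm, as the interface text tells. Its arguments: {"type":"object","properties":{"targets":{"type":"array","items":{"type":"number"}},"grip":{"type":"number"},"force":{"type":"number"}},"required":["targets"]}

```bash
mkdir -p pics; ls; cat > h.py <<'E'
import numpy as np, cv2
from station import monitor, imaging, ticket
from scipy.spatial.transform import Rotation as Ro
def save(d,n): cv2.imwrite('pics/'+n+'.png', d['color'][:,:,::-1])
def pts(d):
    D=d['depth'];f=D.shape[0]/2/np.tan(np.radians(d['fov_y'])/2)
    v,u=np.mgrid[:D.shape[0],:D.shape[1]]
    P=np.stack([(u-d['cx'])*D/f,(v-d['cy'])*D/f,D],-1)
    W=(P-d['t'])@d['R']
    W[D==0]=np.nan
    return W
E
python3 - <<'E'
from h import *
o=monitor.get_obs();print({k:np.round(v,4) for k,v in o.items()})
for n in ['scene','top']:
    d=imaging.get_image(n);save(d,n+'0');np.savez('/tmp/%s0.npz'%n,**{k:d[k] for k in ['color','depth','fov_y','cx','cy','R','t']})
    W=pts(d)
    for k in ['sign_center','partition','board_center','jar_center']:
        for r in imaging.mark_of(k,d)[:4]:
            u,v=np.round(r['uv']).astype(int); print(n,k,u,v,round(r['score'],2),np.round(W[np.clip(v,0,419),np.clip(u,0,559)],3))
E
```

```text
pics
{'t': np.float64(0.0), 'q': array([ 1.08  ,  0.0534,  1.6143, -0.    ,  1.476 , -0.119 ]), 'dq': array([-0.0007, -0.0009,  0.0016, -0.0032,  0.001 , -0.001 ]), 'effort': array([ 4.00000e-04, -3.93681e+01, -3.70177e+01, -1.00000e-04,
        6.90000e-03, -0.00000e+00]), 'tool_pos': array([0.2268, 0.5817, 0.23  ]), 'tool_rot': array([ 2.5929,  1.7721, -0.003 ]), 'contact_force': array([ 0.3886, -0.0711, -0.3796]), 'wrist_torque': array([ 0.0576, -0.0171,  0.0028]), 'opening': np.float64(0.0853)}
scene sign_center 283 235 0.84 [ 0.451 -0.109  0.103]
scene sign_center 222 324 0.64 [ 0.27  -0.263  0.157]
scene sign_center 421 266 0.57 [ 0.663 -0.297  0.138]
scene partition 252 126 0.95 [0.536 0.331 0.001]
scene board_center 346 214 0.81 [ 0.596 -0.121  0.116]
scene jar_center 327 299 0.84 [nan nan nan]
top sign_center 375 288 0.77 [ 0.272 -0.249  0.138]
top sign_center 390 137 0.76 [ 0.666 -0.297  0.138]
top sign_center 317 217 0.71 [ 0.438 -0.099  0.207]
top partition 162 190 0.87 [0.54  0.329 0.022]
top partition 369 208 0.43 [ 0.469 -0.232  0.168]
top board_center 321 165 0.59 [ 0.567 -0.109  0.206]
top board_center 370 207 0.27 [ 0.471 -0.234  0.172]
top jar_center 369 206 0.7 [ 0.474 -0.232  0.169]
```

View pics/scene0.png

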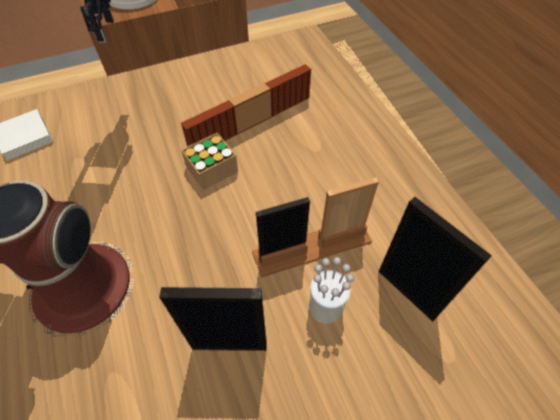

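View pics/top0.png

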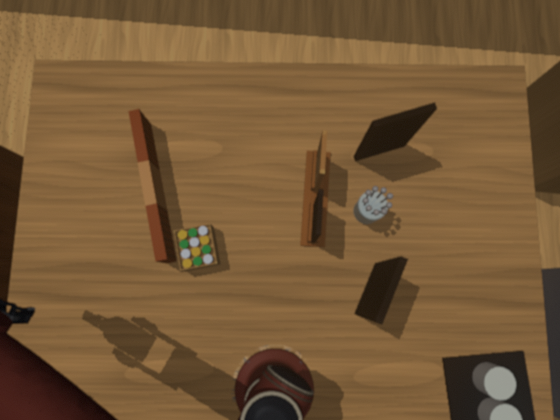

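Three black panels could be the sign, at scene pixels (283,228), (222,320) and (421,266). The one at (283,228) is the smallest and stands in the rack beside the board, so it fits. The other two are bigger and stand loose. I'll confirm with a crop and measure.

```bash
python3 - <<'E'
from h import *
for n,b in [('scene',(180,160,500,370))]:
    d=dict(np.load('/tmp/%s0.npz'%n)); c=d['color'][b[1]:b[3],b[0]:b[2],::-1]; cv2.imwrite('pics/crop0.png',cv2.resize(c,None,fx=2.4,fy=2.4,interpolation=cv2.INTER_CUBIC))
A=[]
for n in ['scene','top']:
    d=dict(np.load('/tmp/%s0.npz'%n)); W=pts(d).reshape(-1,3)
    A.append(W)
    def rect(m,l):
        P=W[m]; 
        if len(P)<15: print(n,l,len(P));return
        (c,s,a)=cv2.minAreaRect((P[:,:2]*1000).astype(np.float32)); print(n,l,len(P),'c',np.round(c,1),'size',np.round(s,1),'ang',round(a,2),'z',np.round(np.nanpercentile(P[:,2],[2,50,98]),3))
    x,y,z=W.T
    reg=lambda x0,x1,y0,y1,z0,z1:(x>x0)&(x<x1)&(y>y0)&(y<y1)&(z>z0)&(z<z1)
    rect(reg(.35,.52,-.17,-.05,.06,.25),'sign all')
    rect(reg(.35,.52,-.17,-.05,.195,.25),'sign top')
    rect(reg(.52,.7,-.17,-.05,.06,.25),'board all')
    rect(reg(.52,.7,-.17,-.05,.195,.25),'board top')
    rect(reg(.3,.8,.2,.45,.09,.13),'part top')
    rect(reg(.3,.8,.2,.45,.02,.13),'part all')
    rect(reg(.2,.8,.1,.3,.05,.085),'carton')
    rect(reg(.4,.55,-.3,-.17,.05,.2),'jar')
    rect(reg(.35,.7,-.17,-.05,.03,.055),'rack rails')
E
```

```text
scene sign all 2144 c [ 451.4 -106.5] size [ 15.6 111.2] ang 86.58 z [0.064 0.151 0.209]
scene sign top 449 c [ 451.5 -106.4] size [ 14.7 110.7] ang 86.3 z [0.197 0.207 0.21 ]
scene board all 2013 c [ 600.8 -115.5] size [ 15.7 111.3] ang 86.64 z [0.065 0.15  0.208]
scene board top 412 c [ 601.2 -115.3] size [ 15.3 110.6] ang 86.02 z [0.196 0.206 0.209]
scene part top 1789 c [541.4 343.8] size [422.5  38. ] ang 13.54 z [0.091 0.108 0.112]
scene part all 4793 c [534.6 295.6] size [459.6 132.8] ang 14.72 z [0.024 0.073 0.111]
scene carton 1694 c [373.5 231.7] size [118.3 140.7] ang 7.49 z [0.051 0.068 0.081]
scene jar 1794 c [ 488.5 -256.5] size [79.9 77.7] ang 84.18 z [0.055 0.1   0.169]
scene rack rails 906 c [ 525.7 -111.7] size [ 33.5 260.2] ang 86.4 z [0.031 0.046 0.054]
top sign all 397 c [ 452.5 -105. ] size [ 12.3 110.8] ang 86.51 z [0.065 0.207 0.212]
top sign top 246 c [ 452.3 -105. ] size [ 12.1 110.5] ang 86.51 z [0.199 0.208 0.212]
top board all 401 c [ 602.  -114.1] size [ 12.2 112. ] ang 86.5 z [0.065 0.206 0.212]
top board top 227 c [ 601.9 -114.1] size [ 12.1 110.7] ang 86.55 z [0.202 0.209 0.212]
top part top 2051 c [541.5 345.4] size [420.2  32.6] ang 13.76 z [0.093 0.11  0.115]
top part all 4024 c [536.5 293.8] size [456.5 130.4] ang 13.76 z [0.026 0.093 0.115]
top carton 1672 c [373.3 235.3] size [112.3 138.3] ang 10.84 z [0.052 0.069 0.076]
top jar 905 c [ 490.9 -254.9] size [78.1 78. ] ang 86.41 z [0.058 0.102 0.171]
top rack rails 344 c [ 527.6 -109.5] size [ 32.1 259.9] ang 86.48 z [0.032 0.048 0.054]
```

View pics/crop0.png

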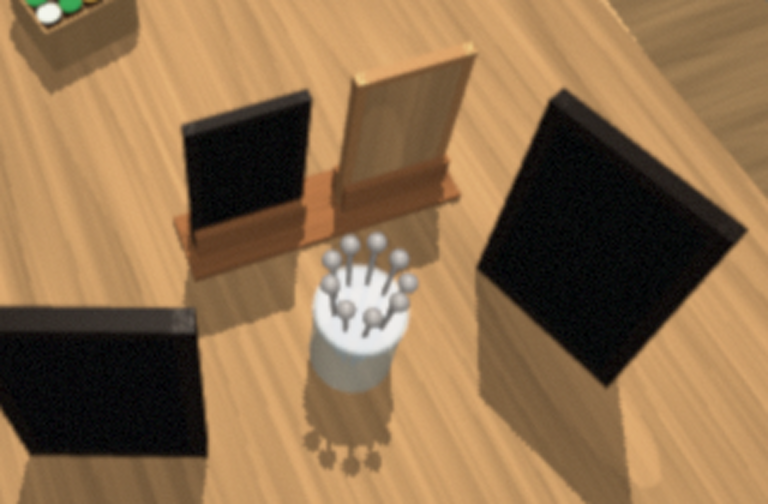

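The crop confirms it: the black panel in the rack, at crop (245,160), is 110 wide like the board. The other two are clearly larger. Next I work out the approach.

```bash
cat >> h.py <<'E'
def delta(pos,xang=None,T=None):
    o=monitor.get_obs(); R=Ro.from_rotvec(o['tool_rot']).as_matrix()
    d=R.T@(np.array(pos)-o['tool_pos']); roll=0
    if xang is not None:
        g=np.array([np.cos(np.radians(xang)),np.sin(np.radians(xang)),0]); l=R.T@g; roll=np.arctan2(l[1],l[0])
        roll=(roll+np.pi/2)%np.pi-np.pi/2
    print('t',o['t'],'pos',np.round(o['tool_pos'],4),'x',np.round(R[:,0],3),'z',np.round(R[:,2],3),'F',np.round(o['contact_force'],2),'open',round(float(o['opening']),4),'q6',round(o['q'][5],3))
    print('delta',np.round(d,4),'roll',round(roll,4))
E
python3 -c "
from h import *
delta((.452,-.105,.30),86.55)"
```

```text
t 0.5 pos [0.227  0.5823 0.2313] x [ 0.363  0.932 -0.   ] z [-0. -0. -1.] F [0.32 0.29 1.45] open 0.0854 q6 -0.119
delta [-0.5586  0.4593 -0.0687] roll -0.3116
```

>>> {"api": "step_arm", "payload": {"targets": [0,0,-0.04,0,0,0,-0.07,0,-0.03,0.025,-0.07,-0.1,-0.06,0.05,-0.07,-0.2,-0.09,0.075,-0.07,-0.312,-0.12,0.1,-0.07,-0.312,-0.15,0.124,-0.07,-0.312,-0.18,0.148,-0.07,-0.312,-0.21,0.173,-0.07,-0.312,-0.24,0.197,-0.07,-0.312,-0.27,0.222,-0.07,-0.312,-0.3,0.247,-0.07,-0.312], "grip": 0.085, "force": 40}}

```text
t: 1.5
tool_pos: [0.3482, 0.2114, 0.3016]
tool_rot: [2.286, 2.155, 0.002]
contact_force: [0.1, 0.4, -0.5]
opening: 0.0852
```

```bash
python3 -c "
from h import *
delta((.452,-.105,.30),86.55)"
```

```text
t 1.5 pos [0.3482 0.2114 0.3016] x [0.059 0.998 0.   ] z [ 0.001  0.    -1.   ] F [ 0.11  0.41 -0.52] open 0.0852 q6 -1.149
delta [-0.3097  0.1223  0.0016] roll 0.0012
```

>>> {"api": "step_arm", "payload": {"targets": [-0.03,0.012,0,0.001,-0.06,0.024,0,0.001,-0.095,0.037,0,0.001,-0.13,0.05,0,0.001,-0.165,0.065,0,0.001,-0.2,0.079,0,0.001,-0.235,0.093,0,0.001,-0.27,0.107,0,0.001,-0.295,0.116,0,0.001,-0.31,0.122,0,0.001,-0.31,0.122,0,0.001,-0.31,0.122,0,0.001]}}

```text
t: 2.5
tool_pos: [0.4516, -0.1057, 0.3015]
tool_rot: [-2.289, -2.152, -0.002]
contact_force: [0.0, 0.3, 0.1]
opening: 0.0851
```

```bash
python3 - <<'E'
from h import *
delta((.452,-.105,.165),86.55)
d=imaging.get_image('wrist');save(d,'w1')
for r in imaging.mark_of('sign_center',d)[:2]: print(r)
W=pts(d).reshape(-1,3);x,y,z=W.T
for nm,m in [('sign',(x>.36)&(x<.53)&(abs(y+.105)<.05)&(z>.198)&(z<.22)),('board',(x>.53)&(x<.7)&(abs(y+.11)<.05)&(z>.198)&(z<.22))]:
    P=W[m]; print(nm,len(P))
    if len(P)>20:print(cv2.minAreaRect((P[:,:2]*1000).astype(np.float32)),np.median(P[:,2]))
E
```

```text
t 2.5 pos [ 0.4516 -0.1057  0.3015] x [0.062 0.998 0.001] z [ 0.001  0.001 -1.   ] F [0.01 0.31 0.09] open 0.0851 q6 -1.9
delta [0.0005 0.0003 0.1365] roll -0.0014
sign 2292
((453.68951416015625, -105.6585693359375), (11.887874603271484, 110.75619506835938), 86.71080780029297) 0.20705204660882248
board 1061
((585.9259643554688, -113.44844055175781), (11.689285278320312, 77.34432220458984), 86.20182800292969) 0.2069745819700622
```

View pics/w1.png

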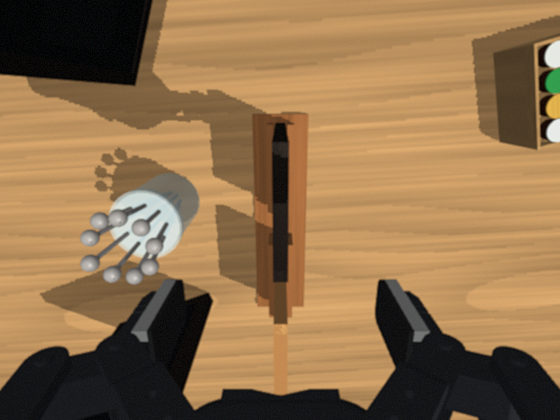

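The sign sits at column 281, centred between the fingers (182 to 378), and the spoons at (90–160, 210–275) are clear. I'll descend 140 mm and close.

>>> {"api": "step_arm", "payload": {"targets": [0,0.001,0.03,0,0,0.001,0.06,0,0,0.001,0.09,0,0,0.001,0.115,0,0,0.001,0.13,0,0,0.001,0.14,0,0,0.001,0.14,0,0,0.001,0.14,0]}}

```text
t: 3.27
tool_pos: [0.4529, -0.1039, 0.1622]
tool_rot: [2.284, 2.155, 0.003]
contact_force: [1.0, -0.4, 0.0]
opening: 0.0849
```

>>> {"api": "step_arm", "payload": {"targets": [0,0,0,0,0,0,0,0,0,0,0,0,0,0,0,0,0,0,0,0,0,0,0,0,0,0,0,0,0,0,0,0,0,0,0,0,0,0,0,0], "grip": 0.004, "force": 35}}

```text
t: 4.1
tool_pos: [0.4532, -0.1041, 0.1626]
tool_rot: [2.284, 2.155, 0.003]
contact_force: [1.1, -0.7, 2.0]
opening: 0.012
```

>>> {"api": "step_arm", "payload": {"targets": [0,0,-0.01,0,0,0,-0.025,0,0,0,-0.04,0,0,0,-0.06,0,0,0,-0.08,0,0,0,-0.1,0,0,0,-0.1,0,0,0,-0.1,0]}}

```text
t: 4.77
tool_pos: [0.453, -0.1041, 0.2629]
tool_rot: [2.283, 2.154, 0.004]
contact_force: [0.1, 0.7, -4.0]
opening: 0.0114
```

```bash
python3 - <<'E'
from h import *
c=np.array([.5414,.3445]);a=np.radians(13.7);yp=np.array([-np.sin(a),np.cos(a)])
g=c+(-.0505-.03)*yp; print(g)
delta((*g,.262),103.7)
d=imaging.get_image('scene');save(d,'s2')
W=pts(d).reshape(-1,3);x,y,z=W.T
m=(x>.36)&(x<.53)&(y>-.17)&(y<-.07)&(z>.1)&(z<.34);print(np.nanpercentile(z[m],[1,50,99]))
n=np.array([.06,.998]);
for lo,hi in[(.12,.15),(.16,.19),(.19,.22),(.25,.28)]:
    k=m&(z>lo)&(z<hi);print(lo,k.sum(),np.nanmedian(W[k][:,:2]@n))
E
```

```text
[0.56046547 0.2662903 ]
t 4.7667 pos [ 0.453  -0.1041  0.2629] x [0.058 0.998 0.   ] z [ 0.003 -0.    -1.   ] F [ 0.09  0.72 -4.02] open 0.0114 q6 -1.9
delta [0.376  0.0857 0.0012] roll -0.2973
[0.10999504 0.22496644 0.33347977]
0.12 382 -0.08179691726345602
0.16 430 -0.08160004300036805
0.19 483 -0.08155498306001416
0.25 444 -0.08160081479504246
```

View pics/s2.png

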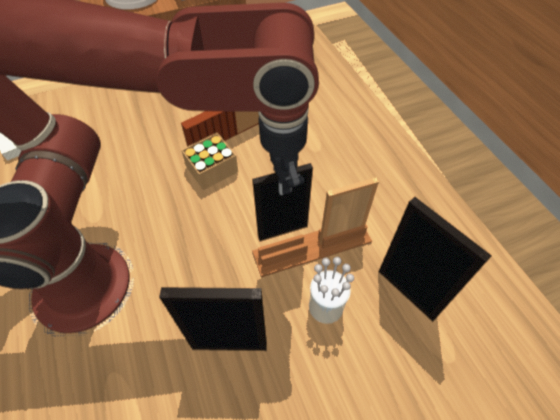

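The sign is out of the slot and vertical at about (283,205), and the board and jar haven't moved. I carry it to 30 mm short of the placing spot.

>>> {"api": "step_arm", "payload": {"targets": [0.015,0,0,0,0.045,0,0,0,0.08,0.005,0,-0.04,0.115,0.015,0,-0.08,0.15,0.027,0,-0.12,0.185,0.038,0,-0.16,0.22,0.048,0,-0.2,0.255,0.058,0,-0.24,0.29,0.068,0,-0.27,0.325,0.077,0,-0.297,0.355,0.083,0,-0.297,0.37,0.0855,0,-0.297]}}

```text
t: 5.82
tool_pos: [0.5582, 0.2636, 0.258]
tool_rot: [-1.935, -2.47, 0.003]
contact_force: [0.4, -0.4, -4.1]
opening: 0.0119
```

>>> {"api": "step_arm", "payload": {"targets": [0,0,0,0,0,0,0,0,0,0,0,0]}}

```text
t: 6.07
tool_pos: [0.5572, 0.2626, 0.2559]
tool_rot: [-1.935, -2.468, 0.009]
contact_force: [0.5, 0.8, -4.0]
opening: 0.0114
```

```bash
python3 - <<'E'
from h import *
d=imaging.get_image('top');save(d,'t3')
W=pts(d).reshape(-1,3);x,y,z=W.T
c=np.array([.5414,.3445]);a=np.radians(13.7);xp=np.array([np.cos(a),np.sin(a)]);yp=np.array([-np.sin(a),np.cos(a)])
m=(z>.095)&(z<.118)&(x>.3)&(x<.8)&(y>.28)&(y<.45); P=W[m]; L=np.c_[(P[:,:2]-c)@xp,(P[:,:2]-c)@yp]
print('part',len(P),np.round(np.percentile(L,[1,99],axis=0),4))
# edges along x (front and back)
for lo in np.arange(-.2,.2,.05):
    k=(L[:,0]>lo)&(L[:,0]<lo+.05)
    if k.sum()>10: print(round(lo,2),k.sum(),np.round(np.percentile(L[k,1],[1,99]),4))
g=c+(-.0505)*yp
delta((*g,.262),103.7)
W=pts(imaging.get_image('scene')).reshape(-1,3);x,y,z=W.T
E
```

```text
Traceback (most recent call last):
IndexError: index -1 is out of bounds for axis 0 with size 0
```

View pics/t3.png

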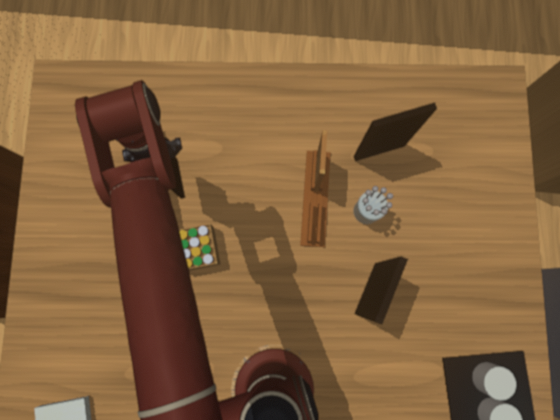

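The arm hides the partition in the top view, so I'll use the earlier top cloud plus the wrist and scene views.

```bash
python3 - <<'E'
from h import *
c=np.array([.5414,.3445]);a=np.radians(13.7);xp=np.array([np.cos(a),np.sin(a)]);yp=np.array([-np.sin(a),np.cos(a)])
def an(d,l):
    W=pts(d).reshape(-1,3);x,y,z=W.T
    m=(z>.1)&(z<.117)&(x>.3)&(x<.8)&(y>.25)&(y<.45); P=W[m]; L=np.c_[(P[:,:2]-c)@xp,(P[:,:2]-c)@yp]
    print(l,'part',len(P),np.round(np.percentile(L[:,0],[.5,99.5]),4))
    for lo in np.arange(-.2,.2,.08):
        k=(L[:,0]>lo)&(L[:,0]<lo+.08)&(abs(L[:,1])<.03)
        if k.sum()>10: print(round(lo,2),k.sum(),np.round(np.percentile(L[k,1],[2,98]),4))
    return W
an(dict(np.load('/tmp/top0.npz')),'top0')
an(dict(np.load('/tmp/scene0.npz')),'scene0')
g=c+(-.0505)*yp
delta((*g,.262),103.7)
d=imaging.get_image('wrist');save(d,'w3');an(d,'wrist')
d=imaging.get_image('scene');save(d,'s3');W=an(d,'scene')
q=np.c_[(W[:,:2]-c)@xp,(W[:,:2]-c)@yp,W[:,2]]
m=(abs(q[:,0])<.09)&(q[:,1]>-.13)&(q[:,1]<-.05)&(q[:,2]>.09)&(q[:,2]<.31);S=q[m];print(len(S),np.nanpercentile(S,[1,50,99],axis=0))
for lo in [.11,.15,.19,.23,.27]:
    k=(S[:,2]>lo)&(S[:,2]<lo+.03);print(lo,k.sum(),np.percentile(S[k,1],[10,50,90]),np.percentile(S[k,0],[2,98]))
E
```

```text
top0 part 1909 [-0.2083  0.2078]
-0.2 383 [-0.0141  0.0161]
-0.12 377 [-0.0143  0.0159]
-0.04 367 [-0.0144  0.0157]
0.04 348 [-0.0145  0.0156]
0.12 340 [-0.0144  0.0157]
scene0 part 1424 [-0.2109  0.2065]
-0.2 307 [-0.0168  0.0163]
-0.12 285 [-0.016   0.0156]
-0.04 273 [-0.0167  0.0158]
0.04 248 [-0.0169  0.0154]
0.12 232 [-0.0169  0.0152]
t 6.1167 pos [0.5575 0.2623 0.2567] x [-0.238  0.971  0.001] z [-0.007 -0.001 -1.   ] F [ 0.71 -0.63 -3.24] open 0.0117 q6 -1.493
delta [ 0.0332  0.0038 -0.0053] roll 0.0014
wrist part 12144 [-0.156   0.1283]
-0.2 2271 [-0.0143  0.0154]
-0.12 4048 [-0.0143  0.0154]
-0.04 3157 [-0.0147  0.0152]
0.04 2421 [-0.0146  0.0151]
0.12 235 [-0.015   0.0145]
scene part 1113 [-0.2111  0.2072]
-0.2 308 [-0.0158  0.0156]
-0.12 286 [-0.0163  0.0153]
-0.04 81 [-0.0161  0.0159]
0.04 19 [-0.017  -0.0022]
0.12 220 [-0.0165  0.0141]
2557 [[-0.06084608 -0.10543545  0.10517614]
 [-0.01436847 -0.08877059  0.21320566]
 [ 0.04938988 -0.07546466  0.30765442]]
0.11 327 [-0.09052624 -0.08868454 -0.08655277] [-0.06090805  0.0464471 ]
0.15 342 [-0.09056196 -0.0885261  -0.08670455] [-0.06080363  0.04583611]
0.19 382 [-0.09054898 -0.08876598 -0.08664484] [-0.06051178  0.0488714 ]
0.23 399 [-0.09091394 -0.0888042  -0.08676736] [-0.06027283  0.04851176]
0.27 346 [-0.10171046 -0.08947157 -0.08663749] [-0.05990399  0.04905551]
```

View pics/s3.png

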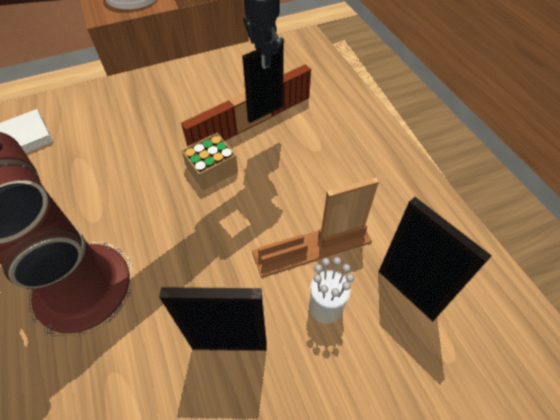

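View pics/w3.png

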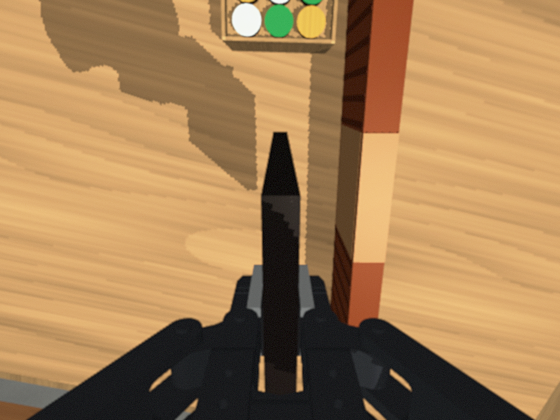

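The sign hangs vertical and parallel to the partition, its centre about 5 mm short of the bay's middle in x and 32–33 mm from the target in y. I move over and lower it.

>>> {"api": "step_arm", "payload": {"targets": [0.01,0.002,0,0.001,0.022,0.005,0,0.001,0.033,0.005,0.005,0.001,0.033,0.005,0.02,0.001,0.033,0.005,0.04,0.001,0.033,0.005,0.06,0.001,0.033,0.005,0.075,0.001,0.033,0.005,0.085,0.001,0.033,0.005,0.093,0.001,0.033,0.005,0.097,0.001,0.033,0.005,0.097,0.001,0.033,0.005,0.097,0.001]}}

```text
t: 7.22
tool_pos: [0.5551, 0.2957, 0.1616]
tool_rot: [-1.939, -2.468, 0.003]
contact_force: [0.2, 0.4, -2.8]
opening: 0.0116
```

```bash
cat >> h.py <<'E'
c=np.array([.5414,.3445]);a=np.radians(13.7);xp=np.array([np.cos(a),np.sin(a)]);yp=np.array([-np.sin(a),np.cos(a)])
def sign(name,pic,ylo=-.13,yhi=.03):
    d=imaging.get_image(name);save(d,pic);W=pts(d).reshape(-1,3);col=d['color'].reshape(-1,3)
    q=np.c_[(W[:,:2]-c)@xp,(W[:,:2]-c)@yp,W[:,2]]
    m=(abs(q[:,0])<.09)&(q[:,1]>ylo)&(q[:,1]<yhi)&(q[:,2]>.004)&(q[:,2]<.31)&(col.max(1)<55);S=q[m]
    for lo in np.arange(0,.22,.02):
        k=(S[:,2]>lo)&(S[:,2]<lo+.02)
        if k.sum()>5:print(name,'z',round(np.median(S[k,2]),3),k.sum(),'y',np.round(np.percentile(S[k,1],[2,50,98]),4),'x',np.round(np.percentile(S[k,0],[2,98]),4))
    return S
def loc():
    p=monitor.get_obs()['tool_pos'];print('TCP local',np.round((p[:2]-c)@xp,4),np.round((p[:2]-c)@yp,4),round(p[2],4))
E
python3 - <<'E'
from h import *
loc();delta((.55,.29,.155),103.7);sign('scene','s4')
E
```

```text
TCP local 0.0017 -0.0506 0.1616
t 7.2167 pos [0.5551 0.2957 0.1616] x [-0.237  0.972  0.002] z [-0.004  0.001 -1.   ] F [ 0.2   0.43 -2.77] open 0.0116 q6 -1.44
delta [-0.0044 -0.0063  0.0066] roll -0.0002
scene z 0.015 90 y [-0.0583 -0.0556 -0.0178] x [-0.0528  0.0846]
scene z 0.03 167 y [-0.0584 -0.0552 -0.0143] x [-0.0552  0.0873]
scene z 0.05 187 y [-0.0584 -0.0551 -0.0157] x [-0.0557  0.0859]
scene z 0.071 185 y [-0.0583 -0.0554 -0.0157] x [-0.0555  0.0866]
scene z 0.09 203 y [-0.0585 -0.0552 -0.0184] x [-0.0552  0.0846]
scene z 0.11 193 y [-0.0584 -0.0554 -0.0498] x [-0.0558  0.0531]
scene z 0.13 217 y [-0.0584 -0.0554 -0.0507] x [-0.0549  0.053 ]
scene z 0.148 197 y [-0.0583 -0.0556 -0.0515] x [-0.0549  0.0521]
scene z 0.17 190 y [-0.0705 -0.056  -0.0526] x [-0.054   0.0511]
scene z 0.189 136 y [-0.0709 -0.0563 -0.0515] x [-0.0548  0.0506]
scene z 0.207 163 y [-0.0937 -0.0566 -0.0247] x [-0.0529  0.0113]
```

View pics/s4.png

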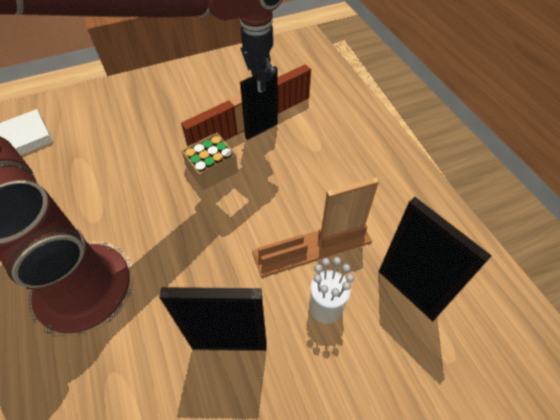

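>>> {"api": "step_arm", "payload": {"targets": [-0.001,0.001,0.003,0,-0.001,0.001,0.005,0,-0.001,0.001,0.006,0,-0.001,0.001,0.007,0,-0.001,0.001,0.0075,0,-0.001,0.001,0.0075,0]}}

```text
t: 7.77
tool_pos: [0.5566, 0.2951, 0.1548]
tool_rot: [-1.939, -2.468, 0.001]
contact_force: [0.1, -0.7, -2.4]
opening: 0.0117
```

>>> {"api": "step_arm", "payload": {"targets": [0,0,0.0005,0,0,0,0.001,0,0,0,0.0015,0,0,0,0.0015,0]}}

```text
t: 8.1
tool_pos: [0.5568, 0.2953, 0.1548]
tool_rot: [-1.939, -2.469, 0.0]
contact_force: [-3.2, -1.8, 5.7]
opening: 0.0116
```

The foot is on the counter and the contact force has flipped to +z. The tool can't tilt, so I'll open to 28 mm with the sign standing. I'll then tip it back between the fingers and lower it onto the partition with the rear finger.

>>> {"api": "step_arm", "payload": {"targets": [0,0,0,0,0,0,0,0,0,0,0,0,0,0,0,0,0,0,0,0,0,0,0,0], "grip": 0.028, "force": 20}}

```text
t: 8.6
tool_pos: [0.5568, 0.2953, 0.1545]
tool_rot: [-1.939, -2.468, 0.0]
contact_force: [0.0, 0.0, -0.4]
opening: 0.0281
```

```bash
python3 - <<'E'
from h import *
loc();delta((.55,.29,.155),103.7);sign('scene','s5',yhi=-.03)
d=imaging.get_image('wrist');save(d,'w5')
E
```

```text
TCP local 0.0033 -0.0515 0.1545
t 8.6 pos [0.5568 0.2953 0.1545] x [-0.237  0.972  0.002] z [-0.002  0.001 -1.   ] F [ 0.    0.04 -0.35] open 0.0281 q6 -1.441
delta [-0.0035 -0.0079 -0.0005] roll -0.0002
scene z 0.012 131 y [-0.0599 -0.0568 -0.0529] x [-0.0535  0.052 ]
scene z 0.03 164 y [-0.0597 -0.0562 -0.0521] x [-0.0541  0.0505]
scene z 0.051 178 y [-0.0598 -0.0564 -0.0521] x [-0.0543  0.0528]
scene z 0.071 184 y [-0.0591 -0.0569 -0.053 ] x [-0.0539  0.0532]
scene z 0.09 198 y [-0.0596 -0.0565 -0.051 ] x [-0.0535  0.0552]
scene z 0.11 200 y [-0.059  -0.0565 -0.0529] x [-0.054   0.0528]
scene z 0.13 196 y [-0.0598 -0.0564 -0.053 ] x [-0.0541  0.0525]
scene z 0.15 178 y [-0.0607 -0.0563 -0.0532] x [-0.054   0.0536]
scene z 0.17 151 y [-0.0798 -0.0573 -0.0537] x [-0.0537  0.053 ]
scene z 0.192 177 y [-0.0804 -0.0572 -0.0348] x [-0.0536  0.0131]
scene z 0.207 125 y [-0.1025 -0.0764 -0.0318] x [-0.0353  0.0132]
```

View pics/w5.png

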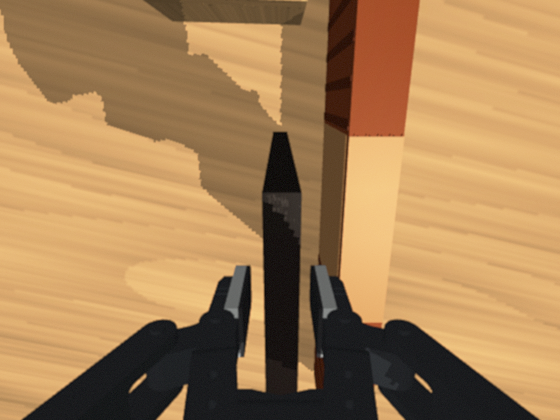

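The sign stands free between the pads, at columns 263–300. Its front face is at y = -0.0565, as planned. Now the tipping.

>>> {"api": "step_arm", "payload": {"targets": [0,-0.002,0,0,0.003,-0.003,0,0,0.006,-0.003,0,0,0.008,-0.003,0,0,0.01,-0.003,0,0,0.012,-0.003,0,0,0.014,-0.003,0,0,0.016,-0.003,0,0,0.018,-0.003,0,0,0.02,-0.003,0,0,0.022,-0.003,0,0,0.022,-0.003,0,0]}}

```text
t: 9.7
tool_pos: [0.5486, 0.3164, 0.1547]
tool_rot: [-1.939, -2.469, -0.0]
contact_force: [0.0, 0.1, 0.5]
opening: 0.0284
```

```bash
python3 - <<'E'
from h import *
loc();delta((.55,.29,.155),103.7);sign('scene','s6',yhi=-.02)
E
```

```text
TCP local 0.0003 -0.029 0.1547
t 9.7 pos [0.5486 0.3164 0.1547] x [-0.237  0.971  0.002] z [-0.002  0.002 -1.   ] F [0.01 0.07 0.51] open 0.0284 q6 -1.406
delta [-0.026  -0.0049 -0.0004] roll 0.0002
scene z 0.011 149 y [-0.0586 -0.0547 -0.0497] x [-0.0535  0.0506]
scene z 0.03 195 y [-0.0554 -0.0512 -0.0474] x [-0.0541  0.0516]
scene z 0.05 205 y [-0.0517 -0.0486 -0.044 ] x [-0.0543  0.0537]
scene z 0.07 218 y [-0.0491 -0.0452 -0.0406] x [-0.0541  0.0533]
scene z 0.09 220 y [-0.0461 -0.0421 -0.0376] x [-0.054   0.0533]
scene z 0.11 229 y [-0.0426 -0.0392 -0.0348] x [-0.0541  0.0544]
scene z 0.13 238 y [-0.0402 -0.0359 -0.0309] x [-0.0543  0.0529]
scene z 0.15 180 y [-0.0378 -0.0333 -0.0293] x [-0.0532  0.0501]
scene z 0.169 179 y [-0.0583 -0.0301 -0.0256] x [-0.0538  0.0504]
scene z 0.191 163 y [-0.0578 -0.0274 -0.021 ] x [-0.0538  0.014 ]
scene z 0.209 80 y [-0.0814 -0.0694 -0.044 ] x [-0.0148  0.01  ]
```

It leans 8.7° on the rear finger and the foot hasn't slid. I continue.

>>> {"api": "step_arm", "payload": {"targets": [0.002,0,0,0,0.004,0,0,0,0.006,0,0,0,0.008,0,0,0,0.01,0,0,0,0.012,0,0,0,0.014,0,0,0,0.016,0,0,0,0.018,0,0,0,0.02,0,0,0,0.022,0,0,0,0.024,0,0,0]}}

```text
t: 10.75
tool_pos: [0.5429, 0.3397, 0.1547]
tool_rot: [-1.939, -2.469, -0.0]
contact_force: [-0.9, 0.1, -0.5]
opening: 0.028
```

>>> {"api": "step_arm", "payload": {"targets": [0.002,0,0,0,0.002,0,0,0,0.002,0,0,0]}}

```text
t: 11.0
tool_pos: [0.5424, 0.3417, 0.1548]
tool_rot: [-1.939, -2.469, -0.0]
contact_force: [-0.3, -0.1, 0.6]
opening: 0.0283
```

```bash
python3 - <<'E'
from h import *
loc();delta((.55,.29,.155),103.7);sign('scene','s7',yhi=.02)
d=imaging.get_image('wrist');save(d,'w7')
E
```

```text
TCP local 0.0004 -0.0029 0.1548
t 11.0 pos [0.5424 0.3417 0.1548] x [-0.237  0.971  0.002] z [-0.002  0.001 -1.   ] F [-0.33 -0.08  0.56] open 0.0283 q6 -1.365
delta [-0.0521 -0.0049 -0.0003] roll 0.0003
scene z 0.013 157 y [-0.0577 -0.0532 -0.0484] x [-0.0544  0.051 ]
scene z 0.03 223 y [-0.0526 -0.0477 -0.0419] x [-0.0534  0.0518]
scene z 0.049 221 y [-0.0479 -0.0421 -0.0362] x [-0.0537  0.0537]
scene z 0.07 243 y [-0.0416 -0.0362 -0.0289] x [-0.0545  0.0544]
scene z 0.09 250 y [-0.0359 -0.0308 -0.017 ] x [-0.0543  0.0554]
scene z 0.11 267 y [-0.0302 -0.0249 -0.0188] x [-0.0537  0.0526]
scene z 0.131 251 y [-0.0244 -0.0192 -0.0139] x [-0.0533  0.0524]
scene z 0.15 220 y [-0.0189 -0.0139 -0.0088] x [-0.0531  0.0509]
scene z 0.169 190 y [-0.0311 -0.0088 -0.0031] x [-0.0527  0.0511]
scene z 0.19 168 y [-0.0318 -0.0033  0.0133] x [-0.053   0.0467]
scene z 0.209 101 y [-0.0554 -0.03    0.016 ] x [-0.0145  0.009 ]
```

View pics/w7.png

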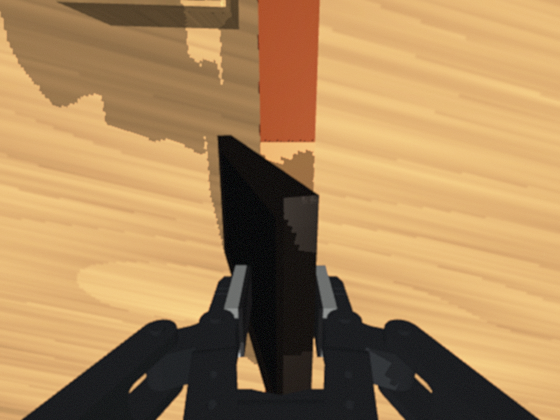

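The sign leans about 15.7° and looks to be resting on the partition edge. I open wider and withdraw straight up.

>>> {"api": "step_arm", "payload": {"targets": [0,0,0,0,0,0,0,0,0,0,0,0,0,0,0,0,0,0,0,0], "grip": 0.055}}

```text
t: 11.52
tool_pos: [0.5425, 0.3416, 0.1548]
tool_rot: [-1.939, -2.469, -0.0]
contact_force: [1.0, 0.4, 0.5]
opening: 0.0554
```

```bash
python3 - <<'E'
from h import *
S=sign('scene','s8',yhi=.02)
loc();delta((.55,.29,.155))
E
```

```text
scene z 0.013 163 y [-0.0583 -0.0529 -0.0471] x [-0.0534  0.0509]
scene z 0.03 210 y [-0.0522 -0.0478 -0.0415] x [-0.0535  0.0517]
scene z 0.05 236 y [-0.0477 -0.0421 -0.0369] x [-0.0538  0.0533]
scene z 0.07 238 y [-0.0412 -0.0359 -0.03  ] x [-0.0542  0.0541]
scene z 0.09 256 y [-0.0358 -0.0304 -0.0166] x [-0.0536  0.0554]
scene z 0.111 256 y [-0.0293 -0.025  -0.0189] x [-0.0537  0.0552]
scene z 0.13 245 y [-0.0242 -0.0193 -0.0148] x [-0.0533  0.0517]
scene z 0.15 198 y [-0.0188 -0.0134 -0.0089] x [-0.0525  0.0513]
scene z 0.171 182 y [-0.0452 -0.0085 -0.0032] x [-0.0534  0.0496]
scene z 0.189 164 y [-0.0458 -0.004   0.0065] x [-0.0532  0.0176]
scene z 0.212 83 y [-0.0647 -0.0561  0.0184] x [-0.0146  0.0104]
TCP local 0.0004 -0.0031 0.1548
t 11.5667 pos [0.5425 0.3415 0.1548] x [-0.237  0.972  0.002] z [-0.002  0.001 -1.   ] F [ 0.1  -0.34 -0.66] open 0.0553 q6 -1.365
delta [-0.0518 -0.0049 -0.0003] roll 0
```

>>> {"api": "step_arm", "payload": {"targets": [0,0,-0.006,0,0,0,-0.015,0,0,0,-0.03,0,0,0,-0.05,0,0,0,-0.075,0,0,0,-0.1,0,0,0,-0.13,0,0,0,-0.16,0,0,0,-0.18,0,0,0,-0.18,0]}}

```text
t: 12.4
tool_pos: [0.5447, 0.3422, 0.3442]
tool_rot: [1.938, 2.468, 0.019]
contact_force: [-0.1, -0.1, 1.1]
opening: 0.0547
```

```bash
python3 - <<'E'
from h import *
S=sign('scene','s9',yhi=.02)
loc();delta((.4,.1,.35))
E
```

```text
scene z 0.013 159 y [-0.0576 -0.0531 -0.0487] x [-0.0541  0.0496]
scene z 0.03 217 y [-0.0522 -0.0477 -0.0416] x [-0.0536  0.0522]
scene z 0.05 232 y [-0.0473 -0.0419 -0.0354] x [-0.0541  0.0545]
scene z 0.07 244 y [-0.0415 -0.0364 -0.0301] x [-0.0532  0.0538]
scene z 0.09 239 y [-0.0356 -0.0305 -0.016 ] x [-0.0538  0.0641]
scene z 0.11 266 y [-0.0303 -0.025  -0.0188] x [-0.0536  0.0535]
scene z 0.13 248 y [-0.0242 -0.0192 -0.0141] x [-0.0525  0.0516]
scene z 0.15 257 y [-0.0194 -0.0135 -0.009 ] x [-0.0529  0.0505]
scene z 0.17 280 y [-0.0127 -0.0079 -0.002 ] x [-0.0523  0.0498]
scene z 0.189 217 y [-0.0077 -0.0036  0.0016] x [-0.0534  0.0501]
TCP local 0.002 -0.0031 0.3408
t 12.45 pos [0.5441 0.3419 0.3408] x [-0.237  0.972  0.004] z [ 0.006  0.005 -1.   ] F [ 0.95 -0.86  0.23] open 0.055 q6 -1.365
delta [-0.2009 -0.1972 -0.0114] roll 0
```

View pics/s9.png

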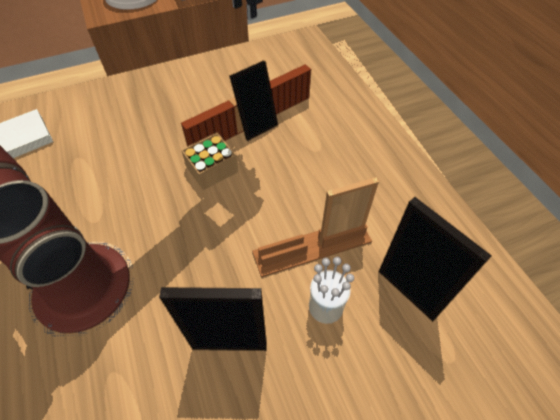

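The sign leans in front of the pale bay at (255,100), with the arm clear of it. Last checks: tilt, yaw, and whether the board or jar moved.

```bash
python3 - <<'E'
from h import *
d=imaging.get_image('scene');W=pts(d).reshape(-1,3);col=d['color'].reshape(-1,3)
q=np.c_[(W[:,:2]-c)@xp,(W[:,:2]-c)@yp,W[:,2]]
m=(abs(q[:,0])<.045)&(abs(q[:,1]+.03-(q[:,2]-.095)*.28)<.012)&(q[:,2]>.02)&(q[:,2]<.18)&(col.max(1)<55);S=q[m]
k=np.linalg.lstsq(np.c_[S[:,0],S[:,2],np.ones(len(S))],S[:,1],rcond=None)[0]
print(len(S),'tilt',np.degrees(np.arctan(k[1])),'yaw',np.degrees(np.arctan(k[0])))
x,y,z=W.T
for nm,mm in [('board',(x>.52)&(x<.7)&(y>-.17)&(y<-.05)&(z>.06)&(z<.25)),('jar',(x>.4)&(x<.55)&(y>-.3)&(y<-.17)&(z>.05)&(z<.2))]:
    print(nm,cv2.minAreaRect((W[mm][:,:2]*1000).astype(np.float32)))
print(monitor.get_obs()['t'])
ticket.finish_job()
E
```

```text
1587 tilt 16.035115674823565 yaw -0.05253822840280507
board ((600.6607666015625, -115.96505737304688), (14.978805541992188, 111.42277526855469), 86.54952239990234)
jar ((490.0709533691406, -257.8906555175781), (78.90788269042969, 76.85918426513672), 22.753904342651367)
12.5
the job is handed in; nothing more can be done
```

The slate sign is leaning against the front of the partition, in front of the pale middle bay. I handed the job in at 12.5 s of the 35 s allowed; no verdict is reported.

I took the black panel standing in the rack, the smallest of the three look-alikes, and pinched it mid top edge. I set it upright about 30 mm in front of the partition face. The tool can't tilt, so I opened the fingers to 28 mm and tipped the sign back between them. The rear finger let it down onto the partition, and then I withdrew straight up.

Last checks from the scene camera:
- **Lean:** the final plane fit gave 16.0°, while readings by height in the picture just before gave about 15.6°. Both are slightly over the 15° asked for.
- **Position:** the sign is parallel to the partition within 0.1° and about 1 mm off the bay's centre. It stayed put once the fingers opened.
- **Board and jar:** both are where they started, to within the 1–2 mm measuring error.
- **Arm:** the gripper is about 0.15 m above the sign and touches nothing. I saw no contact force near the limits, about 7 N at most.

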